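Flip the tea chest open

TASK

Open the tea chest, the low wide wooden box, for the morning's tea: with a fingertip under the front lip of its lid, push the lid up and on past upright until it leans back and stays open by itself, then take the hand away. Do not pinch, fling or force the lid, do not lift, tip or shove the chest, and leave the taller, narrower recipe box shut and everything else on the counter where it is.

Things in the scene. Friction and masses are not known exactly. Their poses are not given: they have to be found in the camera images.
- tea_chest: Low, wide oak tea chest loose on rubber feet, about 1.5 kg plus the lid. Body 150 deep (x) by 240 wide (y) by 88 high; with the lid 100 high. Origin: centre of the underside, on the counter. Its own +x axis points from its front to its back, where the lid is hinged; the front looks along its -x; z is up.
- tea_lid (a joint): Angle of the tea chest's lid, rad: 0 shut, growing as it opens up and back. Left below about 1.5 it falls shut, past that it falls open onto stop hinges at 1.95. Light friction and damping, no spring or catch. A flat board about 0.34 kg, 12 thick, 172 from hinge to front edge, 248 wide; in front it overhangs the chest by 22 as a finger lip, with free space below down to the counter.
- tea_lid_lip (a point): Middle of the lower front edge of the tea chest lid's lip; moves with the lid. 88 above the counter while shut. The lip's underside runs 22 from here back to the chest's front wall.
- tea_lid_hinge (a point): Middle of the tea chest's hinge axis, at the top of its rear wall, level with the lid's underside, 88 above the counter, 172 behind the lip edge when the lid is shut. The axis runs along the chest's y axis.
- recipe_box: Wooden recipe box, narrower and taller than the tea chest: 120 deep by 172 wide by 140 high with its lid, whose lip overhangs the front by 18. Loose, about 1.4 kg. Origin: centre of the underside; +x from front to back (hinge at the back). Leave alone. It and the tea chest may stand in either place.
- recipe_lid (a joint): Lid angle of the recipe box in rad, 0 shut. To stay shut.
- teacup: White porcelain teacup, 90 across the rim, 62 high, handle toward its +y; origin at the centre of its underside. Bystander.
- measuring_cup: Glass measuring cup, 96 across, 100 high, handle toward its +y (80 out); origin at the centre of its underside. Bystander.
- strainer: Stainless mesh strainer lying mouth down: bowl 92 across, 45 high, a wire handle along its +x to 174 from the centre; origin at the bowl's centre on the counter. Bystander.
- trivet: Round red silicone trivet lying flat, 170 across, 8 thick; origin at the centre of its underside. Bystander.
- squeezer: Turned wooden citrus squeezer: round dish 116 across and 26 high with a ribbed cone in the middle, 50 high, and a short stub handle toward its +y (93 out); origin at the centre of its underside. Bystander.
- honey_jar: Honey jar, 70 across, 90 high; origin at the centre of its underside. Bystander.

How it is judged:
By the outcome, as a careful person would: the job done as asked, in the order asked, and still so for the second after the job is handed in, with the robot touching nothing.
It also fails if it takes over 40 s, if anything falls off the work surface, if the arm or the gripper's body presses on something with over 40 N, if the wrist force passes 120 N, or if a joint passes its speed limit or range.

ROBOT

A 6-joint arm with a two-finger parallel gripper is mounted at the origin on the work surface. World frame = base frame: x ahead of the robot, y to its left, z up, the work surface at z = 0. Lengths are in m, angles in rad, forces in N, time in s.
With the tool pointing down it reaches from about 0.35 to 0.725 m from the base axis. Payload 4.3 kg.
Tool frame: the origin (TCP) lies on the centre line of the jaws, within the pads' length; the fingertips stand tips_ahead ahead of it and the grasp point (between the pads) lies 5 mm behind it (tips_ahead is the distance from the TCP to the fingertips, in m); z points along the fingers, y is the line along which they close (so a half turn about z gives the same grasp; the last joint's range is limited). The gripper opens to 85 mm and grips with 20 to 120 N. Pads are 22 mm wide; open, the fingers measure 114 mm over their backs; the gripper's body (76 mm by 85 mm) begins 54 mm behind the grasp point. The pads swing forward as they close: fully open they stand 13 mm farther back than shut.
Start: joints at [-1.24, 0.377, 0.081, 1.274, 0, 1.46], TCP at [0.245, -0.52, 0.245] pointing down, gripper open.
Joint ranges: [-2.72, 2.72], [-0.84, 1.66], [-1.02, 1.22], [-1.77, 2.12], [-1.37, 1.28], [-3.14, 3.14]. Speed limits (rad/s): [2.57, 2.57, 3.14, 3.14, 3.14, 3.14].

INTERFACE

Orientations are given as [roll, pitch, yaw] about the fixed x, y, z axes, in that order (R = Rz(yaw) Ry(pitch) Rx(roll)).
In Python, from plant import read_state, capture, sign_off, tips_ahead gives the robot as it stands. The module is installed in compiled form; this text tells all that it offers.
- The arm moves only by the tool send_rows, never from a script. Its argument "targets" is a list of rows, each a list of 7 numbers: the shift along the tool's x, y, z in cm, then the turn, a rotation vector about the tool's x, y, z in degrees, then the finger opening in cm, from 0 to 8.54. In form: [[tx, ty, tz, rx, ry, rz, fingers], ...]. A call has 1 to 5 rows; each row is the pose to reach, as a shift and turn from the pose commanded when the call began, along the tool's axes at that moment; what a row does not reach only later rows make up. A row lasts 1/8 s, in which the tool goes at most 62.5 mm and 10.7 degrees, less where a joint would pass 70% of its speed; a pose out of reach is approached as far as the arm can. A call with a gripper value outside its range is refused whole. The fingers move at their own pace and stop on an object; "force" is the grip in N (left out, the last holds). Time passes only in rows, so rows that repeat a pose let the fingers close. It gives the time, the measured TCP pose, the force, the opening and the grip force at its end, in the units of the state.
- read_state(): the state, without advancing time (a new reading comes with each control period).
- capture(name): name is "scene" or "top"; returns a dict with "color" (400x640x3 uint8, blue, green, red), "K" (3x3 intrinsics, pixels), "k1" (the pictures are not rectified: a ray, as slopes to the right and down, at radius r is drawn at 1 + k1 r^2 times it, then the intrinsics apply), "origin" and "attitude" of the camera in the world. Camera axes: x right, y up, looking along -z (the intrinsics and any distortion apply to the point x, -y, -z); pixel columns grow to the right and rows downward; lengths in m; the calibration is good to about 2 mm. A picture is of the moment at which its call begins. There is no depth.
- sign_off(): hands the job in; it is judged then, once.
The state is a dict: "time": time; "qpos": joint angles; "qvel": joint speeds; "joint_efforts": joint torques, N m; "tcp_pos": TCP position; "eef_rot": TCP orientation; "wrist_force": force on the tool from outside, world axes, zero at the start; "wrist_torque": the same for the moment, N m; "grip_width": finger opening in m; "finger_force": force on a finger pad.
Only numpy, scipy, OpenCV 4.12 (cv2) and the standard library are available. Lean on these libraries where they do the work, as an engineer would, in place of code of your own. Each camera call takes 0.05 s, during which the arm holds its last target. There are 200 camera calls.

## Working session

There is one attempt and no reset: what is moved stays moved. The work goes in short steps, Python scripts to look and compute and a tool call to move; the robot and the scene stay as the last step left them, time stands still between calls to the robot, and variables do not carry over. Pictures are saved under pics/ and viewed, at most 10 in all, crops included, and the job is handed in when it is done.

Besides the shell and the picture viewer there is one more tool, called after ">>>" by a JSON object that holds its "op" and its "data", one argument or row to a line. send_rows: Moves the arm, as the interface text tells. Its arguments: {"type":"object","properties":{"targets":{"type":"array","items":{"type":"array","items":{"type":"number"}}},"force":{"type":"number"}},"required":["targets"]}

```bash
mkdir -p pics
cat > h.py <<'E'
import numpy as np,cv2
from plant import *
def ray(c,u,v):
    K=c["K"];d=np.array([(u-K[0][2])/K[0][0],(v-K[1][2])/K[1][1]]);s=d.copy()
    for _ in range(20): s=d/(1+c["k1"]*(s@s))
    return np.array(c["origin"]),att(c)@np.array([s[0],-s[1],-1])
def att(c):
    a=np.array(c["attitude"],float)
    if a.shape==(3,3): return a
    from scipy.spatial.transform import Rotation as R
    return R.from_euler('xyz',a).as_matrix()
def onz(c,u,v,z):
    o,d=ray(c,u,v);return o+d*(z-o[2])/d[2]
E
python3 - <<'E'
from h import *
print(read_state(),tips_ahead)
for n in("scene","top"):
    c=capture(n);cv2.imwrite(f"pics/{n}0.png",c["color"]);print({k:v for k,v in c.items() if k!="color"})
E
```

```text
{'time': 0.0, 'qpos': array([-1.24026934e+00,  3.78073200e-01,  7.96389597e-02,  1.27439983e+00,
       -2.36774339e-05,  1.46053122e+00]), 'qvel': array([ 0.00019339,  0.00012868, -0.00041956,  0.0001588 ,  0.00188665,
        0.00175307]), 'joint_efforts': array([ 8.88924187e-04, -4.63603985e+01,  2.69874662e+01,  2.09061516e-02,
       -3.58120565e-05,  1.06328710e-05]), 'tcp_pos': array([ 0.24514103, -0.51943715,  0.24436012]), 'eef_rot': array([-3.13956468e+00, -2.00702685e-04,  4.40791915e-01]), 'wrist_force': array([-0.69790232,  0.14326799, -0.22718996]), 'wrist_torque': array([-0.04246851, -0.02439193, -0.05983414]), 'finger_force': 0.0, 'grip_width': 0.08546385909036533} 0.014
{'K': array([[416.96847191,   0.        , 320.2180357 ],
       [  0.        , 416.96847191, 201.44740406],
       [  0.        ,   0.        ,   1.        ]]), 'k1': -0.0074941562285906725, 'origin': array([1.12814199, 0.15902183, 0.81566788]), 'attitude': array([0.68914401, 0.01734376, 1.63411796])}
{'K': array([[459.32757995,   0.        , 322.85364084],
       [  0.        , 459.32757995, 197.29295111],
       [  0.        ,   0.        ,   1.        ]]), 'k1': -0.06322470150066199, 'origin': array([0.47300824, 0.09888276, 1.18461903]), 'attitude': array([ 0.08485141, -0.02220961, -1.56642392])}
```

View pics/scene0.png

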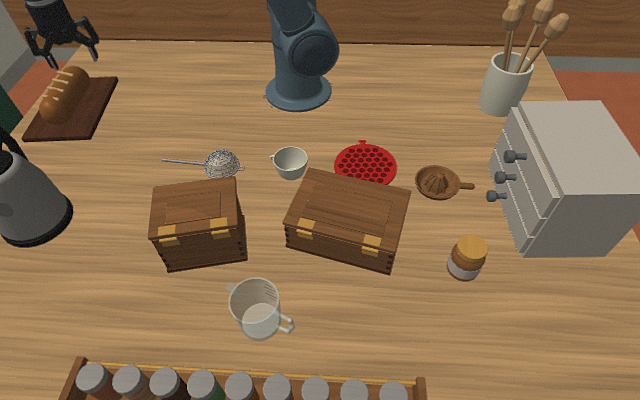

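View pics/top0.png

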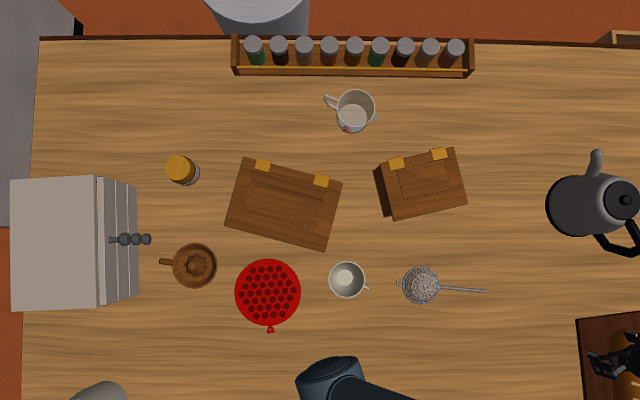

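The tea chest is the wider box, at about (285,203) in the top view. Its hinges point away from the robot. The lid's lower (front) edge runs from about (225,227) to (327,250), with the trivet and teacup just in front of it. Next I'll get the positions and a zoomed view.

Run:
```python
from h import *
c=capture("top");im=c["color"]
cv2.imwrite("pics/top1.png",cv2.resize(im[145:335,200:400],None,fx=3.5,fy=3.0,interpolation=cv2.INTER_CUBIC)[:600])
for n,u,v,z in [("FL",225,227,.1),("FR",327,250,.1),("BR",342,183,.1),("BL",243,157,.1),("trivet",267,292,.008),("cup",347,280,.06),("sq",194,265,.026),("rbF",393,220,.14),("rbF2",467,203,.14),("strain",420,285,.03),("jar",180,168,.09)]: print(n,onz(c,u,v,z).round(3))
```

```text
FL [0.494 0.305 0.1  ]
FR [0.441 0.065 0.1  ]
BR [0.6  0.03 0.1 ]
BL [0.661 0.266 0.1  ]
trivet [0.332 0.213 0.008]
cup [0.368 0.015 0.06 ]
sq [0.4   0.395 0.026]
rbF [ 0.511 -0.084  0.14 ]
rbF2 [ 0.551 -0.257  0.14 ]
strain [ 0.352 -0.171  0.03 ]
jar [0.635 0.419 0.09 ]
```

View pics/top1.png

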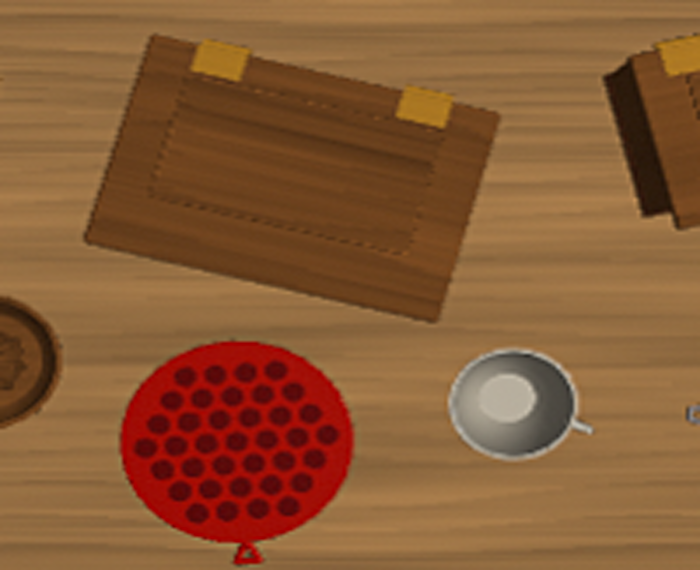

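```bash
cat >> h.py <<'E'
from scipy.spatial.transform import Rotation as R
LIP=np.array([.467,.1885]);YAW=-.25;N=np.array([np.cos(YAW),np.sin(YAW)])
def tool(yaw,tilt=0): # yaw of tool x when down; tilt deg turns fingers toward -tool x
    return R.from_euler('xyz',[np.pi,0,yaw])*R.from_rotvec([0,-np.deg2rad(tilt),0])
def delta(p,Rt,st=None):
    st=st or read_state();R0=R.from_euler('xyz',st["eef_rot"])
    return np.r_[R0.inv().apply(np.array(p)-st["tcp_pos"])*100,(R0.inv()*Rt).as_rotvec(degrees=True)].round(1).tolist()
def corner(s,z,tilt,tip=.014,off=0): # TCP for the fingertip's upper corner at s behind lip, height z
    t=np.deg2rad(tilt);a=np.array([s,z])-tip*np.array([np.sin(t),-np.cos(t)])-.011*np.array([np.cos(t),np.sin(t)])
    return np.r_[LIP+a[0]*N+off*np.array([-N[1],N[0]]),a[1]]
E
python3 - <<'E'
from h import *
print(delta([.42,-.33,.27],tool(1.2)))
E
```

```text
[23.9, -9.7, -2.5, -0.1, -0.0, -43.5]
```

>>> {"op": "send_rows", "data": {
  "targets": [
    [24, -9.7, -2.5, 0, 0, -43.5, 0],
    [24, -9.7, -2.5, 0, 0, -43.5, 0],
    [24, -9.7, -2.5, 0, 0, -43.5, 0],
    [24, -9.7, -2.5, 0, 0, -43.5, 0],
    [24, -9.7, -2.5, 0, 0, -43.5, 0]
  ],
  "force": 20
}}

```text
time: 0.78
tcp_pos: [0.423, -0.3271, 0.2706]
eef_rot: [3.141, -0.001, 1.206]
wrist_force: [-0.6, -0.9, -0.7]
grip_width: -0.0
finger_force: 0.0
```

Run:
```python
from h import *
import plant
print(plant.tips_ahead,delta([.44,-.08,.27],tool(2.0)))
```

```text
0.014 [23.7, -7.2, 0.1, 0.0, -0.0, -45.5]
```

>>> {"op": "send_rows", "data": {
  "targets": [
    [23.7, -7.2, 0, 0, 0, -45.5, 0],
    [23.7, -7.2, 0, 0, 0, -45.5, 0],
    [23.7, -7.2, 0, 0, 0, -45.5, 0],
    [23.7, -7.2, 0, 0, 0, -45.5, 0],
    [23.7, -7.2, 0, 0, 0, -45.5, 0]
  ]
}}

```text
time: 1.4
tcp_pos: [0.4391, -0.0799, 0.2701]
eef_rot: [-3.141, -0.001, 2.001]
wrist_force: [-0.2, -0.9, -0.3]
grip_width: -0.0001
finger_force: 0.0
```

Run:
```python
from h import *
print(read_state()["qpos"],delta([.39,.19,.27],tool(YAW+np.pi)))
```

```text
[-3.22408145e-01  1.10705724e-01 -2.04110001e-01  1.25696114e+00
  3.21170839e-04  8.18221595e-01] [26.6, 6.8, 0.0, -0.0, -0.1, -51.0]
```

>>> {"op": "send_rows", "data": {
  "targets": [
    [26.6, 6.8, 0, 0, 0, -51, 0],
    [26.6, 6.8, 0, 0, 0, -51, 0],
    [26.6, 6.8, 0, 0, 0, -51, 0],
    [26.6, 6.8, 0, 0, 0, -51, 0],
    [26.6, 6.8, 0, 0, 0, -51, 0]
  ]
}}

```text
time: 2.02
tcp_pos: [0.3917, 0.1894, 0.27]
eef_rot: [-3.141, -0.0, 2.891]
wrist_force: [0.3, -0.2, 0.3]
grip_width: -0.0003
finger_force: 0.0
```

Run:
```python
from h import *
print(read_state()["qpos"],delta(corner(-.04,.16,60),tool(YAW+np.pi,60)),corner(-.04,.16,60))
```

```text
[ 3.04384514e-01  8.75391596e-02 -2.30444616e-01  1.25319271e+00
 -4.39577109e-05  5.55085666e-01] [-1.6, 1.8, 11.3, -0.0, -60.0, -0.0] [0.41116705 0.20275649 0.15747372]
```

>>> {"op": "send_rows", "data": {
  "targets": [
    [-1.6, 1.8, 2, 0, -20, 0, 0],
    [-1.6, 1.8, 4, 0, -40, 0, 0],
    [-1.6, 1.8, 6, 0, -50, 0, 0],
    [-1.6, 1.8, 7, 0, -60, 0, 0],
    [-1.6, 1.8, 7, 0, -60, 0, 0]
  ]
}}

```text
time: 2.65
tcp_pos: [0.4131, 0.2046, 0.2048]
eef_rot: [-3.133, 0.937, 2.884]
wrist_force: [-96.0, -84.8, -82.7]
grip_width: -0.0002
finger_force: 0.0
```

Run:
```python
from h import *
s=read_state();print(s["qpos"],s["tcp_pos"],delta(corner(-.03,.07,60),tool(YAW+np.pi,60)))
```

```text
[ 0.77612367 -0.10281982 -1.02073761  0.05283595 -0.7707005   0.78807323] [0.41308895 0.20456405 0.20475453] [10.6, -0.1, 8.8, -0.8, -6.3, -0.2]
```

Run:
```python
from h import *
c=capture("scene");cv2.imwrite("pics/s2.png",c["color"])
s=read_state();print(s)
```

```text
{'time': 2.7, 'qpos': array([ 0.78135232, -0.10092846, -1.01495505,  0.03659107, -0.77412139,
        0.78837718]), 'qvel': array([-0.07297313, -0.01129959,  0.05123776,  0.1935504 ,  0.19746996,
       -0.02181132]), 'joint_efforts': array([ -1.12232253, -14.01482552,   9.66903448,   0.30882323,
        -2.62653284,   0.0332393 ]), 'tcp_pos': array([0.41772905, 0.21136647, 0.21061097]), 'eef_rot': array([3.12250825, 0.94963031, 2.86500183]), 'wrist_force': array([3.46142102, 2.68315877, 8.50545373]), 'wrist_torque': array([0.13532662, 0.20883393, 0.19504332]), 'finger_force': 0.0, 'grip_width': 0.00024998541552093487}
```

View pics/s2.png

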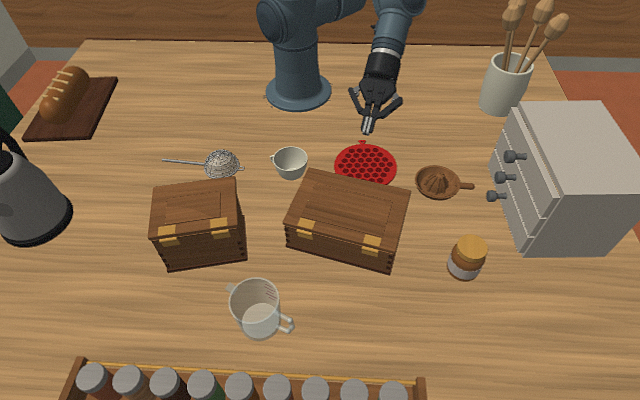

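The big reading happened in free air: joint 3 hit its limit and the arm stopped hard. The picture shows the gripper above the trivet at about (375,110), touching nothing. I'll come in more from the left, at a heading of about -40°, so the wrist sits farther from the base, and I'll move more gently.

```bash
cat >> h.py <<'E'
def tipc(s,z,tilt,H,tip=.014,off=0):
    "TCP and rotation: upper middle of fingertip at s behind lip edge, off to chest +y, heading H deg"
    Rt=tool(np.deg2rad(H)+np.pi,tilt)
    p=np.r_[LIP+s*N+off*np.array([-N[1],N[0]]),z]
    return p-Rt.apply([0,0,tip])-Rt.apply([-.011,0,0]),Rt
E
python3 - <<'E'
from h import *
for z in(.2,.16):print(delta(*tipc(-.05,z,55,-40)))
E
```

```text
[1.7, -0.3, -0.4, 20.8, -0.7, 14.0]
[4.9, -0.3, 2.0, 20.8, -0.7, 14.0]
```

>>> {"op": "send_rows", "data": {
  "targets": [
    [0.6, -0.1, -0.1, 5, 0, 3.5, 0],
    [1.2, -0.2, -0.3, 10, 0, 7, 0],
    [1.7, -0.3, -0.4, 15, 0, 10.5, 0],
    [1.7, -0.3, -0.4, 19, -0.7, 13, 0],
    [1.7, -0.3, -0.4, 20.8, -0.7, 14, 0]
  ]
}}

```text
time: 3.32
tcp_pos: [0.4005, 0.206, 0.1925]
eef_rot: [-3.106, 0.951, 2.468]
wrist_force: [1.1, 0.6, 0.0]
grip_width: 0.0001
finger_force: 0.0
```

Run:
```python
from h import *
s=read_state();print(s["qpos"],s["tcp_pos"],s["wrist_force"])
for z in(.2,.15,.11):print(delta(*tipc(-.04,z,55,-40)))
```

```text
[ 0.88177039  0.23980479 -0.61112848  0.75944488 -0.95052783  1.59388206] [0.400495   0.20603942 0.19251594] [1.10559821 0.56474751 0.04872129]
[-1.0, 1.2, 0.3, -0.9, -0.5, 0.8]
[3.0, 1.3, 3.2, -0.9, -0.5, 0.8]
[6.3, 1.4, 5.5, -0.9, -0.5, 0.8]
```

>>> {"op": "send_rows", "data": {
  "targets": [
    [1.2, 0.3, 1.1, 0, 0, 0, 0],
    [2.5, 0.6, 2.2, -0.5, 0, 0.3, 0],
    [3.8, 0.9, 3.3, -0.9, -0.5, 0.8, 0],
    [5, 1.2, 4.4, -0.9, -0.5, 0.8, 0],
    [6.3, 1.4, 5.5, -0.9, -0.5, 0.8, 0]
  ]
}}

```text
time: 3.95
tcp_pos: [0.4145, 0.2096, 0.1088]
eef_rot: [3.14, 0.959, 2.443]
wrist_force: [-0.2, -0.1, -0.0]
grip_width: -0.0002
finger_force: 0.0
```

Run:
```python
from h import *
s=read_state();print(s["qpos"],s["tcp_pos"],s["wrist_force"])
for S,z in((-.035,.07),):print(delta(*tipc(S,z,55,-40)))
c=capture("scene");cv2.imwrite("pics/s3.png",cv2.resize(c["color"][60:260,260:480],None,fx=3,fy=3))
```

```text
[ 0.86528682  0.37327115 -0.71498198  0.46890602 -0.95933731  1.55552814] [0.41451435 0.20961772 0.10878887] [-0.17287039 -0.06064558 -0.00182654]
[3.0, 0.2, 2.6, 0.1, -0.0, -0.0]
```

View pics/s3.png

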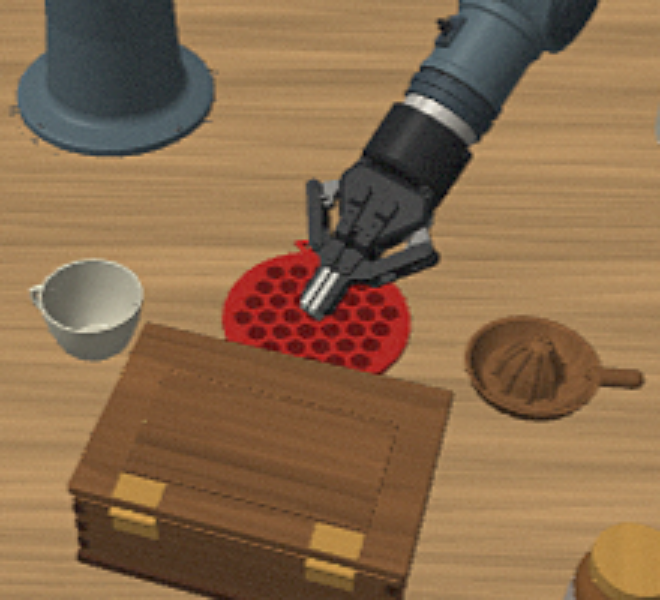

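The shut fingertip is at crop (313,318), which is full-frame (364,166), in front of the lid's front edge and above the trivet. Next I'll check the tip length against the calibration.

Run:
```python
from h import *
s=read_state();c=capture("scene");Rt=R.from_euler('xyz',s["eef_rot"])
def proj(p):
    q=att(c).T@(p-c["origin"]);a=np.array([q[0],-q[1]])/-q[2];a*=1+c["k1"]*(a@a);K=c["K"];return [round(K[0][0]*a[0]+K[0][2],1),round(K[1][1]*a[1]+K[1][2],1)]
for d in(.0,.014,.027):print(d,proj(s["tcp_pos"]+Rt.apply([-.011,0,d])),proj(s["tcp_pos"]+Rt.apply([.011,0,d])))
for p in ([LIP[0],LIP[1],.1],): print(proj(np.array(p)))
```

```text
0.0 [np.float64(363.6), np.float64(159.1)] [np.float64(366.5), np.float64(161.7)]
0.014 [np.float64(360.3), np.float64(164.0)] [np.float64(363.3), np.float64(166.5)]
0.027 [np.float64(357.3), np.float64(168.6)] [np.float64(360.3), np.float64(171.0)]
[np.float64(356.2), np.float64(178.4)]
```

>>> {"op": "send_rows", "data": {
  "targets": [
    [0.6, 0, 0.5, 0, 0, 0, 0],
    [1.2, 0.1, 1.1, 0, 0, 0, 0],
    [1.9, 0.1, 1.7, 0, 0, 0, 0],
    [2.5, 0.2, 2.2, 0, 0, 0, 0],
    [3, 0.2, 2.6, 0, 0, 0, 0]
  ]
}}

```text
time: 4.68
tcp_pos: [0.4185, 0.2092, 0.0694]
eef_rot: [3.141, 0.959, 2.446]
wrist_force: [-0.4, 1.0, -1.0]
grip_width: -0.0003
finger_force: 0.0
```

Run:
```python
from h import *
s=read_state();print(s["qpos"],s["tcp_pos"],s["wrist_force"])
for S,z in((.01,.066),):print(delta(*tipc(S,z,55,-40)))
```

```text
[ 0.8575675   0.44822429 -0.74874043  0.34700216 -0.9590747   1.53852706] [0.41847854 0.20920614 0.06939416] [-0.4032687   0.97640163 -1.01982117]
[-2.0, 2.0, 3.7, 0.2, -0.0, 0.1]
```

>>> {"op": "send_rows", "data": {
  "targets": [
    [-0.4, 0.4, 0.8, 0, 0, 0, 0],
    [-0.8, 0.8, 1.5, 0, 0, 0, 0],
    [-1.2, 1.2, 2.3, 0, 0, 0, 0],
    [-1.6, 1.6, 3, 0, 0, 0, 0],
    [-2, 2, 3.7, 0, 0, 0, 0]
  ]
}}

```text
time: 5.3
tcp_pos: [0.4641, 0.1976, 0.0652]
eef_rot: [3.14, 0.959, 2.445]
wrist_force: [-0.6, -0.4, -0.1]
grip_width: -0.0
finger_force: 0.0
```

```bash
cat >> h.py <<'E'
def arc(degs,r=.160,tilt=55):
    for a in degs:
        t=np.deg2rad(a);print(a,delta(*tipc(.172-r*np.cos(t),.088+r*np.sin(t),tilt,-40)))
E
python3 - <<'E'
from h import *
s=read_state();print(s["qpos"],s["tcp_pos"],s["wrist_force"])
arc([-6,-4,-2,0,2,5])
E
```

```text
[ 0.76344388  0.45884817 -0.75588537  0.19666789 -0.95040972  1.37678396] [0.46407692 0.19760013 0.0651624 ] [-0.59430318 -0.40030294 -0.14305158]
-6 [-0.5, 0.0, -0.1, 0.2, -0.0, 0.1]
-4 [-1.0, 0.0, -0.5, 0.2, -0.0, 0.1]
-2 [-1.4, 0.0, -0.8, 0.2, -0.0, 0.1]
0 [-1.9, 0.0, -1.2, 0.2, -0.0, 0.1]
2 [-2.3, 0.0, -1.5, 0.2, -0.0, 0.1]
5 [-3.0, 0.0, -1.9, 0.2, -0.0, 0.1]
```

>>> {"op": "send_rows", "data": {
  "targets": [
    [-0.5, 0, -0.1, 0, 0, 0, 0],
    [-1, 0, -0.5, 0, 0, 0, 0],
    [-1.4, 0, -0.8, 0, 0, 0, 0],
    [-1.9, 0, -1.2, 0, 0, 0, 0],
    [-2.3, 0, -1.5, 0, 0, 0, 0]
  ]
}}

```text
time: 5.92
tcp_pos: [0.4638, 0.1973, 0.0929]
eef_rot: [3.141, 0.959, 2.447]
wrist_force: [-0.5, -0.4, -2.0]
grip_width: 0.0003
finger_force: 0.7
```

Run:
```python
from h import *
s=read_state();print(s["qpos"],s["tcp_pos"],s["wrist_force"])
arc([5,8,11,14,17])
c=capture("scene");cv2.imwrite("pics/s4.png",cv2.resize(c["color"][60:280,260:480],None,fx=2.7,fy=2.7))
```

```text
[ 0.76322045  0.40316227 -0.73612183  0.27147045 -0.95008308  1.37529294] [0.46381478 0.19728144 0.09288059] [-0.45610564 -0.40111317 -2.02231106]
5 [-0.8, 0.1, -0.3, 0.2, -0.0, 0.1]
8 [-1.5, 0.1, -0.7, 0.2, -0.0, 0.1]
11 [-2.2, 0.2, -1.1, 0.2, -0.0, 0.1]
14 [-3.0, 0.3, -1.4, 0.2, -0.0, 0.1]
17 [-3.8, 0.4, -1.7, 0.2, -0.0, 0.1]
```

View pics/s4.png

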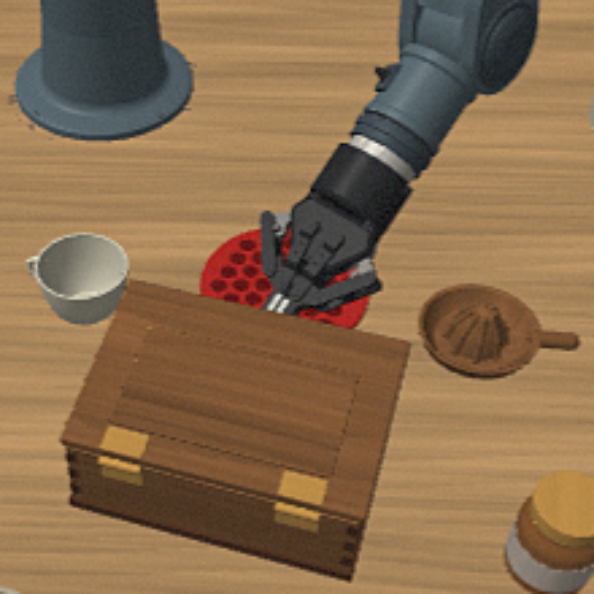

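The lid's front edge is up at crop (265,313), resting on the fingertip with about 2 N of load. I'll carry on along the arc.

>>> {"op": "send_rows", "data": {
  "targets": [
    [-0.8, 0.1, -0.3, 0, 0, 0, 0],
    [-1.5, 0.1, -0.7, 0, 0, 0, 0],
    [-2.2, 0.2, -1.1, 0, 0, 0, 0],
    [-3, 0.3, -1.4, 0, 0, 0, 0],
    [-3.8, 0.4, -1.7, 0, 0, 0, 0]
  ]
}}

```text
time: 6.6
tcp_pos: [0.4729, 0.1951, 0.1341]
eef_rot: [3.14, 0.96, 2.445]
wrist_force: [0.1, -1.2, -2.3]
grip_width: -0.0002
finger_force: 0.7
```

Run:
```python
from h import *
arc([20,23.5,27,30.5,34])
```

```text
20 [-0.7, 0.0, -0.3, 0.2, -0.0, 0.1]
23.5 [-1.6, 0.2, -0.6, 0.2, -0.0, 0.1]
27 [-2.6, 0.4, -0.8, 0.2, -0.0, 0.1]
30.5 [-3.5, 0.6, -0.9, 0.2, -0.0, 0.1]
34 [-4.5, 0.8, -1.0, 0.2, -0.0, 0.1]
```

>>> {"op": "send_rows", "data": {
  "targets": [
    [-0.7, 0, -0.3, 0, 0, 0, 0],
    [-1.6, 0.2, -0.6, 0, 0, 0, 0],
    [-2.6, 0.4, -0.8, 0, 0, 0, 0],
    [-3.5, 0.6, -0.9, 0, 0, 0, 0],
    [-4.5, 0.8, -1, 0, 0, 0, 0]
  ]
}}

```text
time: 7.22
tcp_pos: [0.4917, 0.19, 0.1765]
eef_rot: [3.14, 0.959, 2.446]
wrist_force: [-0.5, -0.4, -1.3]
grip_width: 0.0
finger_force: 0.7
```

Run:
```python
from h import *
arc([37,40.5,44,47.5,51],r=.155)
```

```text
37 [-0.8, 0.4, 0.4, 0.2, -0.0, 0.1]
40.5 [-1.7, 0.6, 0.4, 0.2, -0.0, 0.1]
44 [-2.6, 0.9, 0.5, 0.2, -0.0, 0.1]
47.5 [-3.5, 1.2, 0.6, 0.2, -0.0, 0.1]
51 [-4.3, 1.5, 0.8, 0.2, -0.0, 0.1]
```

>>> {"op": "send_rows", "data": {
  "targets": [
    [-0.8, 0.3, 0.2, 0, 0, 0, 0],
    [-1.7, 0.6, 0.4, 0, 0, 0, 0],
    [-2.6, 0.9, 0.5, 0, 0, 0, 0],
    [-3.5, 1.2, 0.6, 0, 0, 0, 0],
    [-4.3, 1.5, 0.8, 0, 0, 0, 0]
  ]
}}

```text
time: 7.85
tcp_pos: [0.5254, 0.1813, 0.2071]
eef_rot: [3.141, 0.96, 2.446]
wrist_force: [-1.7, 0.1, -0.0]
grip_width: -0.0003
finger_force: 0.6
```

Run:
```python
from h import *
print(read_state()["qpos"])
arc([54,57.5,61,64.5,68],r=.155)
c=capture("scene");cv2.imwrite("pics/s5.png",cv2.resize(c["color"][60:280,260:480],None,fx=2.7,fy=2.7))
```

```text
[ 0.64975225  0.24109845 -0.58993325  0.42978499 -0.92412573  1.18965192]
54 [-0.8, 0.3, 0.2, 0.2, -0.0, 0.1]
57.5 [-1.6, 0.6, 0.4, 0.2, -0.0, 0.1]
61 [-2.4, 1.0, 0.8, 0.2, -0.0, 0.1]
64.5 [-3.2, 1.4, 1.1, 0.2, -0.0, 0.1]
68 [-4.0, 1.7, 1.6, 0.2, -0.0, 0.1]
```

View pics/s5.png

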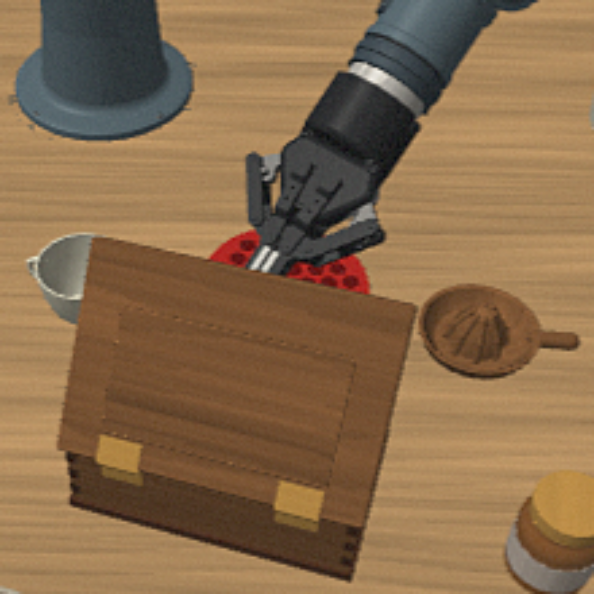

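The lid is about halfway up with the finger behind its edge at crop (262,262), and the chest body hasn't moved. I'll keep following the arc.

>>> {"op": "send_rows", "data": {
  "targets": [
    [-0.8, 0.3, 0.2, 0, 0, 0, 0],
    [-1.6, 0.6, 0.4, 0, 0, 0, 0],
    [-2.4, 1, 0.8, 0, 0, 0, 0],
    [-3.2, 1.4, 1.1, 0, 0, 0, 0],
    [-4, 1.7, 1.6, 0, 0, 0, 0]
  ]
}}

```text
time: 8.52
tcp_pos: [0.5643, 0.1716, 0.2306]
eef_rot: [3.14, 0.959, 2.445]
wrist_force: [-0.1, 1.8, 0.1]
grip_width: 0.0
finger_force: 0.4
```

Run:
```python
from h import *
print(read_state()["qpos"])
arc([71,74,77,80,83],r=.15)
```

```text
[ 0.58668199  0.23720791 -0.5328231   0.41294511 -0.90199327  1.09220175]
71 [-0.3, 0.4, 0.7, 0.2, -0.0, 0.1]
74 [-0.9, 0.7, 1.2, 0.2, -0.0, 0.1]
77 [-1.4, 1.0, 1.6, 0.2, -0.0, 0.1]
80 [-2.0, 1.4, 2.1, 0.2, -0.0, 0.1]
83 [-2.5, 1.7, 2.6, 0.2, -0.0, 0.1]
```

>>> {"op": "send_rows", "data": {
  "targets": [
    [-0.4, 0.4, 0.6, 0, 0, 0, 0],
    [-0.9, 0.7, 1.2, 0, 0, 0, 0],
    [-1.4, 1, 1.6, 0, 0, 0, 0],
    [-2, 1.4, 2.1, 0, 0, 0, 0],
    [-2.5, 1.7, 2.6, 0, 0, 0, 0]
  ]
}}

```text
time: 9.15
tcp_pos: [0.6024, 0.1617, 0.2359]
eef_rot: [3.14, 0.959, 2.446]
wrist_force: [0.4, -0.4, -0.6]
grip_width: -0.0002
finger_force: 0.1
```

Run:
```python
from h import *
print(read_state()["qpos"])
arc([85,87.5,90,92.5,95],r=.15)
```

```text
[ 0.53036095  0.26304836 -0.49208057  0.36483983 -0.87927549  1.01065275]
85 [-0.3, 0.2, 0.3, 0.2, -0.0, 0.1]
87.5 [-0.7, 0.5, 0.8, 0.2, -0.0, 0.1]
90 [-1.0, 0.8, 1.3, 0.2, -0.0, 0.1]
92.5 [-1.4, 1.1, 1.8, 0.2, -0.0, 0.1]
95 [-1.7, 1.4, 2.3, 0.2, -0.0, 0.1]
```

>>> {"op": "send_rows", "data": {
  "targets": [
    [-0.3, 0.2, 0.4, 0, 0, 0, 0],
    [-0.7, 0.5, 0.8, 0, 0, 0, 0],
    [-1, 0.8, 1.3, 0, 0, 0, 0],
    [-1.4, 1.1, 1.8, 0, 0, 0, 0],
    [-1.7, 1.4, 2.3, 0, 0, 0, 0]
  ]
}}

```text
time: 9.78
tcp_pos: [0.6332, 0.1541, 0.2365]
eef_rot: [3.14, 0.959, 2.446]
wrist_force: [0.1, 0.6, -0.6]
grip_width: 0.0004
finger_force: 0.0
```

Run:
```python
from h import *
print(read_state()["qpos"])
arc([97,99.5,102,104.5,107],r=.15)
c=capture("scene");cv2.imwrite("pics/s6.png",cv2.resize(c["color"][60:280,260:480],None,fx=2.7,fy=2.7))
```

```text
[ 0.48951544  0.2925003  -0.45673198  0.32763894 -0.86072054  0.9542772 ]
97 [-0.2, 0.2, 0.4, 0.2, -0.0, 0.1]
99.5 [-0.5, 0.5, 0.9, 0.2, -0.0, 0.1]
102 [-0.7, 0.8, 1.5, 0.2, -0.0, 0.1]
104.5 [-0.9, 1.0, 2.0, 0.2, -0.0, 0.1]
107 [-1.1, 1.3, 2.6, 0.2, -0.0, 0.1]
```

View pics/s6.png

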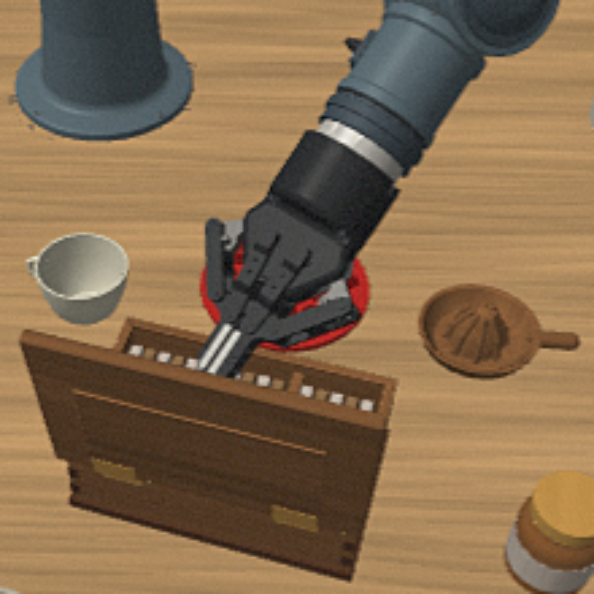

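The lid is past upright: its top edge runs from (22,335) to (388,428) in the crop, leaning toward the camera. The finger is almost unloaded. I'll follow gently a little further.

>>> {"op": "send_rows", "data": {
  "targets": [
    [-0.2, 0.2, 0.4, 0, 0, 0, 0],
    [-0.4, 0.4, 0.8, 0, 0, 0, 0],
    [-0.5, 0.6, 1.1, 0, 0, 0, 0],
    [-0.7, 0.8, 1.5, 0, 0, 0, 0],
    [-0.7, 0.8, 1.5, 0, 0, 0, 0]
  ]
}}

```text
time: 10.45
tcp_pos: [0.6506, 0.1498, 0.2336]
eef_rot: [3.14, 0.959, 2.446]
wrist_force: [0.6, -0.4, 0.3]
grip_width: 0.0
finger_force: 0.0
```

Run:
```python
from h import *
print(read_state()["wrist_force"])
s=read_state();Rt=R.from_euler('xyz',s["eef_rot"]);print(delta(s["tcp_pos"]+np.r_[-.19*N,.06],Rt))
```

```text
[ 0.6361311  -0.43699985  0.26102072]
[4.9, -8.2, -17.5, 0.0, 0.0, 0.0]
```

Nothing is pressing on the finger now, so I'll retract toward the front and up.

>>> {"op": "send_rows", "data": {
  "targets": [
    [0.5, -0.8, -1.8, 0, 0, 0, 0],
    [1.5, -2.5, -5.5, 0, 0, 0, 0],
    [2.8, -4.7, -10, 0, 0, 0, 0],
    [3.5, -6, -13, 0, 0, 0, 0],
    [3.8, -6.5, -14, 0, 0, 0, 0]
  ]
}}

```text
time: 11.08
tcp_pos: [0.5023, 0.1883, 0.2841]
eef_rot: [3.139, 0.96, 2.447]
wrist_force: [0.5, 0.9, 0.5]
grip_width: -0.0
finger_force: 0.0
```

Run:
```python
from h import *
s=read_state();print(s["qpos"],s["wrist_force"])
Rt=R.from_euler('xyz',s["eef_rot"]);print(delta(s["tcp_pos"]+np.array([-.02,.06,.06]),Rt))
a=capture("scene");b=capture("top");cv2.imwrite("pics/s7.png",a["color"]);cv2.imwrite("pics/t7.png",b["color"])
```

```text
[ 0.69179341  0.14468603 -0.47791306  0.68756545 -0.93500705  1.25263253] [0.54409213 0.86043064 0.47743747]
[-1.8, 3.4, -7.8, 0.0, 0.0, 0.0]
```

View pics/s7.png

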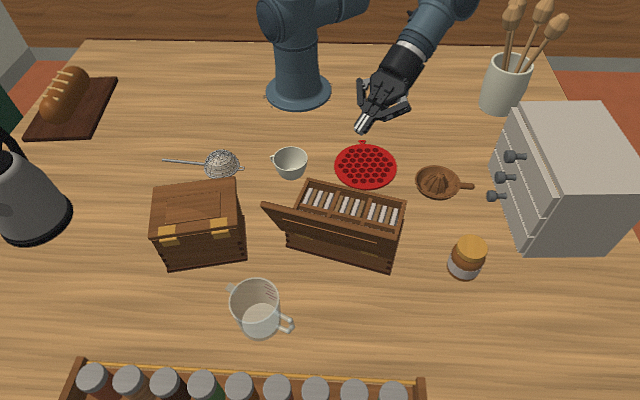

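View pics/t7.png

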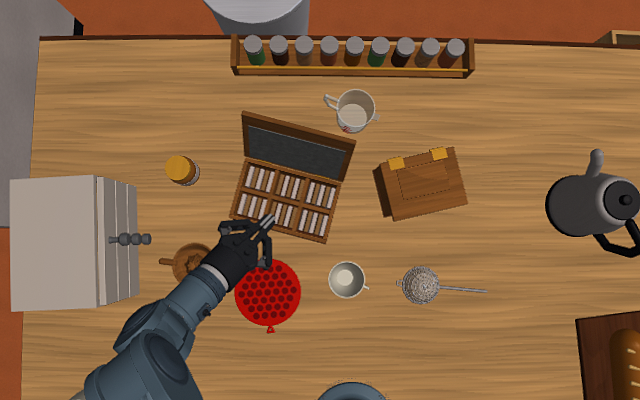

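The lid is leaning back open, and in the top view it runs from (240,115) to (354,140) at its far edge. The chest and everything else on the counter haven't moved, and the hand is clear. I'll hold still for a moment and then hand in.

>>> {"op": "send_rows", "data": {
  "targets": [
    [0, 0, -2, 0, 0, 0, 0],
    [0, 0, -4, 0, 0, 0, 0],
    [0, 0, -4, 0, 0, 0, 0],
    [0, 0, -4, 0, 0, 0, 0],
    [0, 0, -4, 0, 0, 0, 0]
  ]
}}

```text
time: 11.8
tcp_pos: [0.4789, 0.2076, 0.305]
eef_rot: [-3.141, 0.959, 2.446]
wrist_force: [0.3, -1.2, -0.2]
grip_width: -0.0002
finger_force: 0.0
```

```bash
python3 -c "
from plant import *
print(sign_off())"
```

```text
the job is handed in; nothing more can be done
None
```

The tea chest is open, its lid leaning back by itself, the hand clear and nothing else moved, and I handed it in at 11.8 s; but at 2.65 s joint 3 ran into its range limit in free air (read -1.0207 against -1.02) and the wrist force read about 150 N, over the 120 N limit, so either could fail the job.

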